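# Fetch the interlock key from the tool chest and arm the bench grinder

## Task

Lift the tool chest's lid by its red bar past the balance point, until its struts hold it wide open by themselves. Then take the red tongue key out of the chest and slide its steel tongue gently and straight into the slot of the yellow interlock switch in front of the bench grinder, fully home, and let go of it. Leave the lid open and the other things where they are.

Things in the scene. Friction and masses are not known exactly. Their poses are not given: they have to be found in the camera images.
- lid (a joint): Lid of the tool chest, rad: 0 shut, 1.6 fully open at its stop (just past upright). Hinged along the chest's back (+x) top edge, opens upward. Weighs 0.9 kg, but two struts carry most of it: under 2 N at the bar lifts it. Below about 0.75 rad it sinks shut again; beyond about 0.9 the struts swing it on, damped, to 1.6 within about 1.5 s and hold it.
- lid_bar (a point): Middle of the lid's red round grip bar: 12 mm thick, 130 mm long along the chest's y, held at its ends by 10 mm brackets (110 mm free between them), 30 mm clear in front of the lid's front edge; moves with the lid (axes are the lid's). Lid shut, it is 116 mm above the table; its axis is 240 mm from the hinge line, horizontally, and 6 mm above it.
- lid_hinge (a point): Middle of the lid's hinge line, on the chest's back top edge, 110 mm above the table; the hinge line runs along y of this frame, which is the chest's (z up, -x from hinge towards the bar of the shut lid). Fixed.
- chest: Grey steel tool chest, fixed, 200 (x) x 310 (y) x 110 mm high without its 12 mm thick dark lid. Origin: centre of its underside, z up, front (drawer faces, grip bar) towards its -x. Under the lid is a compartment 188 x 298 mm, 45 mm deep, walls 6 mm; its floor is 65 mm above the table. The two drawers do not open.
- key: Tongue key, about 70 g, lying on the compartment floor: red grip block 36 (x) x 22 (y) x 40 mm (z); from the middle of its +x face a flat steel tongue 32 mm long, 16 wide (y), 4 thick (z), centred 20 mm above the block's underside. Origin: centre of the block's underside; x along the tongue to its tip, z up. The tongue points roughly to the chest's back.
- tongue_tip (a point): Centre of the tongue's tip on the key, 50 mm along the key's x from its origin and 20 mm up (axes are the key's).
- slot (a point): Centre of the mouth of the slot in the yellow switch head (50 mm wide, top 90 mm above the table), 70 mm above the table; x points level straight into the slot, z up. Slot 21 mm wide (y), 8 mm high (z), 38 mm deep, flared over the first 4 mm. Fully home, the key's block face meets the mouth, its tongue tip 32 mm past this point. No spring or latch.
- grinder: Green and grey bench grinder, fixed. Origin on the table, 60 mm in x behind the slot mouth; axes parallel to the slot's. Wheel housings (205 mm high) at its x 30 to 190 mm, 137 mm either side. Switch head at its x -60 to -18 mm; in front of the mouth a steel sill, 14 mm wide, 34 mm long, top 22 mm below the slot's centre, carries the key's block.
- tape: Yellow tape measure, 60 x 56 x 34 mm, in the chest's compartment; bystander. Origin under its centre.
- bitcase: Blue bit case 80 x 36 x 24 mm in the chest's compartment; bystander. Origin under its centre.
- jar: Glass jar, 56 mm diameter, 75 mm high, standing beside the switch; bystander. Origin under its centre.
- spray: Spray can, 60 mm diameter, 170 mm high, at the left; bystander. Origin under its centre.
- glue: White glue bottle, 60 mm diameter, 150 mm high, at the right; bystander. Origin under its centre.
- driver: Screwdriver lying on the table near the robot; bystander.
- wheel: Spare grinding wheel lying flat, 100 mm diameter, 20 mm thick; bystander. Origin under its centre.

How it is judged:
By the outcome, as a careful person would: the job done as asked, in the order asked, and still so for the second after the job is handed in, with the robot touching nothing.
It also fails if it takes over 67 s, if anything falls off the work surface, if the arm or the gripper's body presses on something with over 40 N, if the wrist force passes 120 N, or if a joint passes its speed limit or range.

## Robot

A 6-joint arm with a two-finger parallel gripper is mounted at the origin on the work surface. World frame = base frame: x ahead of the robot, y to its left, z up, the work surface at z = 0. Lengths are in m, angles in rad, forces in N, time in s.
With the tool pointing down it reaches from about 0.225 to 0.725 m from the base axis. Payload 3.1 kg.
Tool frame: the origin (TCP) lies where the fingers leave the gripper's body, on its centre line; the fingertips stand 73 mm ahead of it and the grasp point (between the pads) lies 54 mm ahead of it; z points along the fingers, y is the line along which they close (so a half turn about z gives the same grasp; the last joint's range is limited). The gripper opens to 85 mm and grips with 20 to 120 N. Pads are 22 mm wide; open, the fingers measure 114 mm over their backs; the gripper's body (76 mm by 85 mm) begins 54 mm behind the grasp point. The pads swing forward as they close: fully open they stand 13 mm farther back than shut.
Start: joints at [1.087, 0.048, 0.099, 1.622, 0, 1.443], TCP at [0.183, 0.492, 0.304] pointing down, gripper open.
Joint ranges: [-2.91, 2.91], [-0.99, 1.94], [-1.21, 1.42], [-2.12, 2.29], [-1.49, 1.47], [-3.14, 3.14]. Speed limits (rad/s): [2.79, 2.79, 3.14, 3.14, 3.14, 3.14].

## Interface

Orientations are given as a rotation vector (axis times angle).
In Python, from station import * gives the robot as it stands. Calls block until the motion is done:
- movep(position, orientation): joint-space move of the TCP to a pose.
- movel(position, rot=None, speed=0.15): straight line of the TCP; rot=None keeps the orientation; speed is the mean speed in m/s.
- move_j(angles): joint-space move.
- set_gripper(opening, newtons=None): finger opening in m; newtons is the grip in N (None keeps the last); returns when the fingers have stopped.
- wait(seconds).
- inverse_kinematics(position, orientation): joint angles nearest the present ones, or None.
- get_image(name): name is "side" or "top"; returns a dict with "frame" (420x560x3 uint8, red, green, blue), "z_map" (420x560 float32, m along the optical axis (not along the pixel's ray), 0 where there is no reading), "fx", "fy", "cx", "cy" (pixels), "extrinsics" (4x4, takes a point from world to camera coordinates). Camera axes: x right, y down, z forward; pixel columns grow to the right and rows downward; lengths in m; the calibration is good to about 2 mm. A picture is of the moment at which its call begins.
A pose or a line that the arm cannot do raises IKError and nothing moves.
- job_done(): hands the job in; it is judged then, once.
Readings, each from a call of its own:
- read_t(): time.
- read_q(): joint angles.
- read_qvel(): joint speeds.
- read_joint_torque(): joint torques, N m.
- read_tool_pos(): TCP position.
- read_ee_rot(): TCP orientation.
- read_wrist_force(): force on the tool from outside, world axes, zero at the start.
- read_moment(): the same for the moment, N m.
- read_finger_gap(): finger opening in m.
- read_finger_force(): force on a finger pad.
Only numpy, scipy, OpenCV 4.12 (cv2) and the standard library are available. Lean on these libraries where they do the work, as an engineer would, in place of code of your own. Each camera call takes 0.05 s, during which the arm holds its last target. There are 200 camera calls.

## Working session

There is one attempt and no reset: what is moved stays moved. The work goes in short steps, each a Python script; the robot and the scene stay as the last script left them, time stands still between calls to the robot, and variables do not carry over. Pictures are saved under pics/ and viewed, at most 10 in all, crops included, and the job is handed in when it is done.

```bash
mkdir -p pics; ls; cat > h.py <<'E'
from station import *
import numpy as np, cv2
from scipy.spatial.transform import Rotation as R
def snap(n,save=None):
    d=get_image(n)
    if save: cv2.imwrite('pics/'+save,cv2.cvtColor(d['frame'],cv2.COLOR_RGB2BGR))
    return d
def cloud(d):
    v,u=np.mgrid[0:420,0:560]; z=d['z_map']
    P=np.stack([(u-d['cx'])/d['fx']*z,(v-d['cy'])/d['fy']*z,z],-1)
    E=np.array(d['extrinsics']); W=(P-E[:3,3])@E[:3,:3]
    W[z<=0]=np.nan
    return W
def ray(d,u,v,h):
    E=np.array(d['extrinsics']); o=-E[:3,:3].T@E[:3,3]
    r=E[:3,:3].T@np.array([(u-d['cx'])/d['fx'],(v-d['cy'])/d['fy'],1]); return o+r*(h-o[2])/r[2]
def hsv(d): return cv2.cvtColor(d['frame'],cv2.COLOR_RGB2HSV)
def blobs(m,amin=30):
    n,l,s,c=cv2.connectedComponentsWithStats(m.astype(np.uint8))
    return [(s[i],c[i],l==i) for i in range(1,n) if s[i][4]>=amin]
def red(d):
    h=hsv(d); return ((h[...,0]<8)|(h[...,0]>172))&(h[...,1]>130)&(h[...,2]>60)
E
python3 - <<'E'
from h import *
for n in('top','side'):
    d=snap(n,n+'0.png');W=cloud(d);h=hsv(d)
    E=np.array(d['extrinsics']);print(n,(-E[:3,:3].T@E[:3,3]).round(3),d['fx'])
    for nm,m in(('red',red(d)),('yel',(abs(h[...,0].astype(int)-26)<6)&(h[...,1]>130)&(h[...,2]>90))):
        for s,c,mm in blobs(m): print(nm,s,c.round(1),np.nanmedian(W[mm],0).round(3),np.nanmin(W[mm],0).round(3),np.nanmax(W[mm],0).round(3))
print(read_tool_pos(),read_ee_rot(),read_t())
E
```

```text
pics
top [0.328 0.014 1.305] 416.7452061778433
red [ 517   54   43   86 1931] [546.5  92. ] [ 1.082 -1.138 -0.361] [ 0.818 -1.485 -0.757] [ 1.458 -0.849  0.002]
red [   0  107   66  112 6239] [ 30.5 163.6] [0.614 0.699 0.165] [ 0.47   0.683 -0.428] [0.959 1.128 0.207]
red [ 497  176   63   45 1847] [522.5 193.8] [ 0.555 -0.718  0.055] [ 0.479 -1.429 -0.76 ] [ 0.789 -0.688  0.167]
red [287 223  21  31 246] [297.4 237.8] [ 0.416 -0.055  0.023] [ 0.37  -0.083 -0.004] [ 0.463 -0.021  0.03 ]
red [334 233  45   6 174] [355.9 235.4] [ 0.419 -0.215  0.121] [ 0.411 -0.278  0.   ] [ 0.425 -0.152  0.128]
yel [ 83  51  21  29 548] [92.9 64.8] [0.905 0.55  0.152] [0.86  0.522 0.145] [0.951 0.579 0.159]
yel [257  55  19  27 513] [266.  68.] [0.904 0.047 0.153] [0.862 0.021 0.146] [0.946 0.075 0.158]
yel [336  55  19  29 539] [345.   69.2] [ 0.904 -0.184  0.153] [ 0.859 -0.212  0.147] [ 0.95  -0.157  0.16 ]
yel [414  57  20  28 530] [423.7  70.5] [ 0.903 -0.416  0.153] [ 0.86  -0.445  0.148] [ 0.948 -0.388  0.161]
yel [203 195  20  17 275] [212.6 202.8] [0.513 0.202 0.089] [ 0.491  0.174 -0.002] [0.551 0.245 0.095]
side [-0.179  1.098  1.34 ] 500.63634764909796
red [ 413    8   97   73 4103] [461.8  46.4] [ 0.277 -1.268  0.247] [ 0.092 -1.453  0.127] [ 0.496 -1.227  0.389]
red [339  88  37  47 885] [356.2 114.8] [ 0.548 -0.72   0.04 ] [ 0.469 -2.075 -0.76 ] [ 1.145 -0.535  0.17 ]
red [  34  296  121  115 7030] [ 96.4 351.8] [0.569 0.774 0.168] [ 0.463  0.689 -0.007] [0.886 0.82  0.211]
yel [ 60 237  32  22  63] [ 75.5 247.6] [0.898 0.553 0.153] [0.858 0.522 0.148] [0.949 0.58  0.157]
yel [234 236  17  22 260] [241.3 245.9] [0.508 0.214 0.087] [ 0.485  0.124 -0.004] [0.585 0.231 0.1  ]
[0.1826823  0.49175919 0.30282273] [-0.55584172 -3.09136088  0.00320679] 0.1
```

View pics/top0.png

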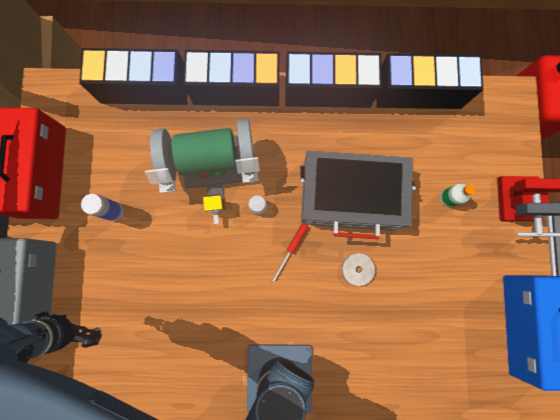

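View pics/side0.png

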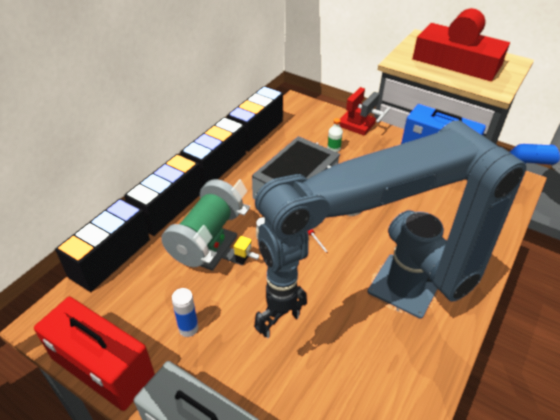

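Top view: chest is right of centre with its red bar at about (356,235); the yellow switch head is at (213,203) with a sill below it and the jar at (257,205). In the side view the chest is at (295,170) and the switch at (241,246).

```bash
cat > m.py <<'E'
from h import *
d=snap('top');W=cloud(d);h=hsv(d)
v,u=np.mgrid[0:420,0:560]
# bar
m=red(d)&(u>330)&(u<385)&(v>228)&(v<244); ys,xs=np.nonzero(m)
P=np.array([ray(d,a,b,.119)[:2] for a,b in zip(xs,ys)])
r=cv2.minAreaRect(P.astype(np.float32));print('bar',r)
l=cv2.fitLine(P.astype(np.float32),cv2.DIST_HUBER,0,.01,.01).ravel();print(l,'angle from -y',np.degrees(np.arctan2(-l[0],l[1])))
# lid top
m=(abs(W[...,2]-.122)<.009)&(W[...,0]>.42)&(W[...,0]<.75)&(W[...,1]<-.03)&(W[...,1]>-.45)&~red(d)
s,c,mm=max(blobs(cv2.morphologyEx(m.astype(np.uint8),cv2.MORPH_OPEN,np.ones((7,7)))),key=lambda b:b[0][4])
ys,xs=np.nonzero(mm);Q=np.array([ray(d,a,b,.122)[:2] for a,b in zip(xs,ys)],np.float32)
print('lid',cv2.minAreaRect(Q),np.nanmedian(W[mm],0))
# switch head, both cams
for n in('top','side'):
    if n=='side': d=snap('side');W=cloud(d);h=hsv(d)
    y=(abs(h[...,0].astype(int)-28)<8)&(h[...,1]>110)&(h[...,2]>60)
    b=[b for b in blobs(y) if 190<b[1][0]<260 and 180<b[1][1]<265][0]
    t=b[2]&(W[...,2]>.083); V=h[...,2][b[2]]; print('V',np.percentile(V,[5,25,50,75,95]))
    ys,xs=np.nonzero(t);Q=np.array([ray(d,a,c,.09)[:2] for a,c in zip(xs,ys)],np.float32)
    print(n,'head top',cv2.minAreaRect(Q),np.nanmedian(W[t],0))
    F=d['frame'];x0,y0=(150,120) if n=='top' else (160,170)
    cv2.imwrite(f'pics/z_{n}.png',cv2.resize(cv2.cvtColor(F[y0:y0+110,x0:x0+130],cv2.COLOR_RGB2BGR),None,fx=5,fy=5,interpolation=cv2.INTER_CUBIC))
E
python3 m.py
```

```text
bar ((0.41888418793678284, -0.21566316485404968), (0.1264774352312088, 0.011763149872422218), 87.35855102539062)
[ 0.05712552  0.998367    0.41863462 -0.21553993] angle from -y -3.274834
lid ((0.5561027526855469, -0.22392931580543518), (0.3134916424751282, 0.20389814674854279), 86.83779907226562) [ 0.55464141 -0.22432538  0.12335624]
V [146.5 245.  251.  251.  254. ]
top head top ((0.5133822560310364, 0.20020054280757904), (0.041347935795784, 0.05010843276977539), 8.857848167419434) [0.51385043 0.20012519 0.0894602 ]
V [123.45 194.   244.   254.75 255.  ]
side head top ((0.508414626121521, 0.2027457356452942), (0.04366409778594971, 0.055552978068590164), 9.056391716003418) [0.5083906  0.2052518  0.09059412]
```

View pics/z_top.png

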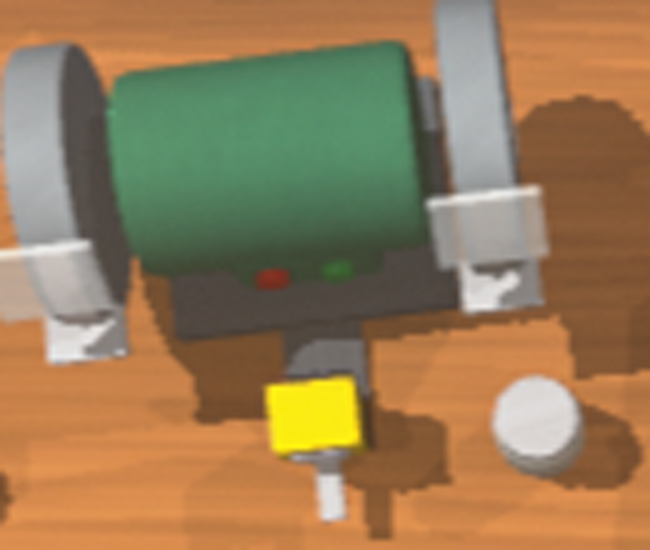

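```bash
cat >> h.py <<'E'
yaw=np.radians(-3.2); cx=np.array([np.cos(yaw),np.sin(yaw),0]); cy=np.array([-np.sin(yaw),np.cos(yaw),0]); ez=np.array([0,0,1.])
H=np.array([.4186,-.2155,0])+.24*cx+.11*ez
def tool(a,roll):   # pitch a below horizontal, along chest x
    z=np.cos(a)*cx-np.sin(a)*ez
    y=cy if roll==0 else np.cross(z,cy)
    y=y*(-1 if roll==2 else 1)
    return R.from_matrix(np.stack([np.cross(y,z),y,z],1)).as_rotvec()
def push(th,a,half=.0145,reach=.058,gap=0):
    B=H+.24*(-np.cos(th)*cx+np.sin(th)*ez)+.006*(np.sin(th)*cx+np.cos(th)*ez)
    z=np.cos(a)*cx-np.sin(a)*ez; n=np.sin(a)*cx+np.cos(a)*ez
    return B-n*(.006+half+gap)-z*reach
E
python3 - <<'E'
from h import *
for a in (20,30,40,50,60):
  for roll in (0,1,2):
    s=''
    for th in (0,.3,.6,.9,1.05):
        q=inverse_kinematics(push(th,np.radians(a)),tool(np.radians(a),roll)); s+=' X ' if q is None else ' '+str(np.round(q,2))
    print(a,roll,s)
E
```

```text
20 0  X  X  X  [-0.96 -0.91 -0.99  0.45  0.83 -0.41] [-0.89 -0.82 -0.92  0.39  0.77 -0.36]
20 1  X  X  X  [-0.96 -0.91 -0.99  0.45  0.83  1.16] [-0.89 -0.82 -0.92  0.39  0.77  1.21]
20 2  X  X  X  [-0.96 -0.91 -0.99  0.45  0.83 -1.98] [-0.89 -0.82 -0.92  0.39  0.77 -1.93]
30 0  X  X  [-1.05 -0.93 -0.96  0.79  0.81 -0.66] [-0.91 -0.8  -0.82  0.71  0.71 -0.52] [-0.84 -0.72 -0.75  0.66  0.66 -0.47]
30 1  X  X  [-1.05 -0.93 -0.96  0.79  0.81  0.92] [-0.91 -0.8  -0.82  0.71  0.71  1.05] [-0.84 -0.72 -0.75  0.66  0.66  1.1 ]
30 2  X  X  [-1.05 -0.93 -0.96  0.79  0.81 -2.23] [-0.91 -0.8  -0.82  0.71  0.71 -2.09] [-0.84 -0.72 -0.75  0.66  0.66 -2.04]
40 0  [-1.11 -0.87 -1.08  0.83  0.73 -0.84] [-1.07 -0.87 -0.94  0.93  0.71 -0.8 ] [-0.97 -0.8  -0.79  0.95  0.65 -0.7 ] [-0.85 -0.67 -0.64  0.91  0.58 -0.58] [-0.79 -0.6  -0.57  0.88  0.54 -0.53]
40 1  [-1.11 -0.87 -1.08  0.83  0.73  0.73] [-1.07 -0.87 -0.94  0.93  0.71  0.77] [-0.97 -0.8  -0.79  0.95  0.65  0.87] [-0.85 -0.67 -0.64  0.91  0.58  0.99] [-0.79 -0.6  -0.57  0.88  0.54  1.04]
40 2  [-1.11 -0.87 -1.08  0.83  0.73 -2.42] [-1.07 -0.87 
[... 614 characters left out ...]
-0.89 -0.66 -0.63  1.08  0.49 -2.27] [-0.78 -0.53 -0.47  1.08  0.44 -2.17] [-0.73 -0.46 -0.38  1.07  0.41 -2.12]
60 0  [-0.9  -0.61 -0.8   1.02  0.38 -0.77] [-0.87 -0.6  -0.65  1.14  0.37 -0.74] [-0.8  -0.52 -0.47  1.21  0.35 -0.67] [-0.71 -0.39 -0.29  1.24  0.31 -0.59] [-0.67 -0.31 -0.2   1.25  0.29 -0.55]
60 1  [-0.9  -0.61 -0.8   1.02  0.38  0.8 ] [-0.87 -0.6  -0.65  1.14  0.37  0.83] [-0.8  -0.52 -0.47  1.21  0.35  0.9 ] [-0.71 -0.39 -0.29  1.24  0.31  0.98] [-0.67 -0.31 -0.2   1.25  0.29  1.02]
60 2  [-0.9  -0.61 -0.8   1.02  0.38 -2.34] [-0.87 -0.6  -0.65  1.14  0.37 -2.31] [-0.8  -0.52 -0.47  1.21  0.35 -2.24] [-0.71 -0.39 -0.29  1.24  0.31 -2.16] [-0.67 -0.31 -0.2   1.25  0.29 -2.12]
```

```bash
cat > lift.py <<'E'
from h import *
a=np.radians(45);rot=tool(a,1);z=np.cos(a)*cx-np.sin(a)*ez
down=tool(np.pi/2,1)
print(inverse_kinematics([.33,0,.42],down))
set_gripper(0,20)
movep([.33,0,.42],down)
pre=push(0,a,gap=.02)-z*.08
movep(pre+[0,0,.08],rot); movel(pre,speed=.2)
movel(push(0,a,gap=.02),speed=.15)
print(read_t(),read_tool_pos()-push(0,a,gap=.02),read_wrist_force())
snap('top','lift0.png');snap('side','lift0s.png')
E
python3 lift.py
```

```text
[-0.20414223 -0.37852983 -0.03395298  1.91537317  0.          1.42250464]
5.25 [ 0.00042796 -0.00047658  0.00179304] [-0.14014127 -0.67683356 -0.01665572]
```

View pics/lift0.png

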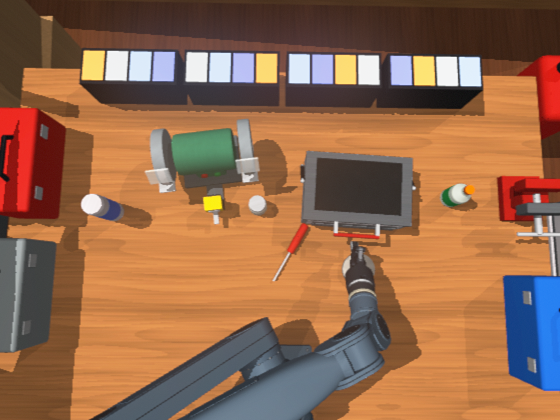

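The gripper's tip is at about (355,242), just in front of and below the bar's middle at (356,235), between the brackets.

```bash
cat > lift2.py <<'E'
from h import *
a=np.radians(45);z=np.cos(a)*cx-np.sin(a)*ez
rc=.053
movel(push(0,a,reach=rc,gap=.015),speed=.1)
movel(push(0,a,reach=rc),speed=.06);print(0,read_wrist_force().round(2))
for th in np.arange(.15,.76,.15):
    movel(push(th,a,reach=rc),speed=.1);print(round(th,2),read_wrist_force().round(2))
snap('side','half.png')
for th in (.88,1.0):
    movel(push(th,a,reach=rc),speed=.1);print(th,read_wrist_force().round(2))
movel(read_tool_pos()-z*.09,speed=.25)
wait(1.5)
print(read_t());snap('side','open_s.png')
movep([.33,-.02,.42],tool(np.pi/2,1))
snap('top','open_t.png');print(read_t())
E
python3 lift2.py; python3 -c "
import cv2,numpy as np
cv2.imwrite('pics/open.png',np.hstack([cv2.imread('pics/open_t.png')[90:330,200:480],cv2.imread('pics/open_s.png')[60:300,180:460]]))"
```

```text
0 [-0.38 -0.75 -0.03]
0.15 [-0.99 -0.89 -1.29]
0.3 [-0.86 -0.64 -0.91]
0.45 [-0.41 -0.65 -1.11]
0.6 [-0.43 -0.5  -0.67]
0.75 [ 0.16  0.11 -0.03]
0.88 [-0.11  0.43 -0.77]
1.0 [ 0.29  0.06 -0.78]
11.5
12.5333
```

View pics/open.png

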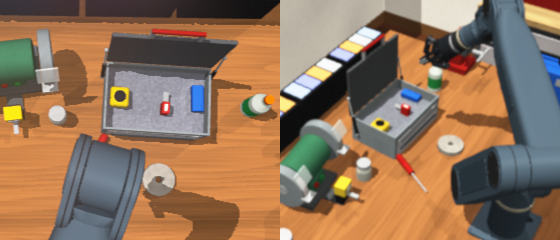

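The lid stands open. In the top view the key's red block is at about (365,197) with its tongue pointing up at (367,187), and there is free space around it: tape at (321,187), bit case at (398,188).

```bash
cat > key.py <<'E'
from h import *
for n,box in(('top',(345,385,170,215)),('side',(285,345,135,190))):
    d=snap(n);W=cloud(d);m=red(d);v,u=np.mgrid[0:420,0:560]
    m&=(u>box[0])&(u<box[1])&(v>box[2])&(v<box[3])
    b=max(blobs(m,5),key=lambda b:b[0][4]);print(n,b[0],b[1],np.nanmedian(W[b[2]],0).round(4),np.nanpercentile(W[b[2]],[5,95],axis=0).round(3).tolist())
    t=b[2]&(W[...,2]>.099)
    if n=='side':   # bright top face
        print('n top',t.sum())
    ys,xs=np.nonzero(t);Q=np.array([ray(d,a,c,.105)[:2] for a,c in zip(xs,ys)],np.float32);print('block top',cv2.minAreaRect(Q),Q.mean(0))
    F=d['frame'];x0,x1,y0,y1=box
    cv2.imwrite(f'pics/k_{n}.png',cv2.resize(cv2.cvtColor(F[y0:y1,x0:x1],cv2.COLOR_RGB2BGR),(400,420),interpolation=cv2.INTER_CUBIC))
    # tongue: light pixels at z~.087 near block
    g=(u>box[0])&(u<box[1])&(v>box[2])&(v<box[3])&(abs(W[...,2]-.087)<.007)&(hsv(d)[...,1]<90)
    for bb in blobs(g,6):
        ys,xs=np.nonzero(bb[2]);Q=np.array([ray(d,a,c,.087)[:2] for a,c in zip(xs,ys)],np.float32);print(' tongue?',len(Q),cv2.minAreaRect(Q),Q.mean(0))
E
python3 key.py; python3 -c "
import cv2,numpy as np
cv2.imwrite('pics/k.png',np.hstack([cv2.imread('pics/k_top.png'),cv2.imread('pics/k_side.png')]))"
```

```text
top [360 192  10  13  84] [364.67857143 198.19047619] [ 0.5283 -0.2452  0.1029] [[0.515, -0.259, 0.079], [0.547, -0.238, 0.107]]
block top ((0.5311741828918457, -0.24806824326515198), (0.020624732598662376, 0.03311328589916229), 88.9759750366211) [ 0.5309319  -0.24887791]
 tongue? 50 ((0.5676058530807495, -0.2526165544986725), (0.01498186495155096, 0.027440177276730537), 88.86295318603516) [ 0.56771684 -0.2534584 ]
side [301 165   9  11  69] [304.98550725 170.33333333] [ 0.5241 -0.2401  0.0878] [[0.51, -0.247, 0.071], [0.543, -0.235, 0.106]]
n top 16
block top ((0.5250922441482544, -0.2395285815000534), (0.03491674363613129, 0.016202464699745178), 8.667588233947754) [ 0.5214521  -0.23965709]
 tongue? 41 ((0.6128169298171997, -0.3767343759536743), (0.027132250368595123, 0.07004798948764801), 82.51773834228516) [ 0.61277354 -0.37971905]
 tongue? 26 ((0.6450139880180359, -0.33113980293273926), (0.07157140225172043, 0.012586096301674843), 83.20275115966797) [ 0.644107   -0.33088028]
 tongue? 14 ((0.5559355616569519, -0.37786149978637695), (0.03651317209005356, 0.01214049756526947), 3.9237563610076904) [ 0.55572885 -0.37730622]
 tongue? 21 ((0.564069390296936, -0.25450125336647034), (0.017543084919452667, 0.030169250443577766), 84.0444107055664) [ 0.5656493  -0.25376314]
 tongue? 139 ((0.44839826226234436, -0.25421658158302307), (0.1964513510465622, 0.01993628405034542), 86.02024841308594) [ 0.4485312  -0.24805234]
```

View pics/k.png

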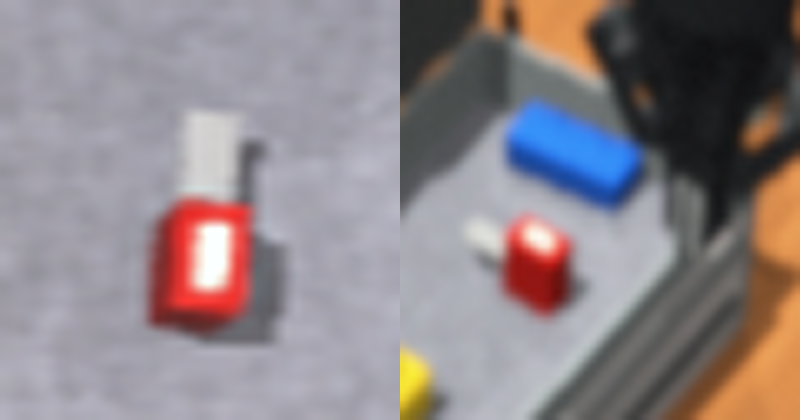

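```bash
cat >> h.py <<'E'
def downr(yaw):
    c,s=np.cos(yaw),np.sin(yaw); y=np.array([-s,c,0]); z=np.array([0,0,-1.])
    return R.from_matrix(np.stack([np.cross(y,z),y,z],1)).as_rotvec()
E
cat > grasp.py <<'E'
from h import *
d=snap('top')
K=ray(d,365.6,196.8,.105);T=ray(d,365.7,186.2,.087);print('block',K,'tongue c',T,np.linalg.norm((T-K)[:2]),np.degrees(np.arctan2(*(T-K)[[1,0]])))
K=(K+T-.034*cx)/2; print('used',K)
ky=np.radians(-3);rot=downr(ky)
for z in(.25,.142): print(inverse_kinematics([K[0],K[1],z],rot))
set_gripper(.05,40)
movep([K[0],K[1],.25],rot)
e=read_tool_pos()-[K[0],K[1],.25];print('err',e)
movel([K[0],K[1],.17],speed=.15)
movel([K[0],K[1],.1415],speed=.05)
print(read_tool_pos(),read_wrist_force(),read_t())
set_gripper(0,40);print('gap',read_finger_gap(),read_finger_force(),read_tool_pos())
movel([K[0],K[1],.165],speed=.06)
print('gap',read_finger_gap(),read_wrist_force())
movel([K[0],K[1],.27],speed=.2)
print('gap',read_finger_gap(),read_wrist_force(),read_t())
E
python3 grasp.py
```

```text
block [ 0.53314047 -0.24837949  0.105     ] tongue c [ 0.56831476 -0.25322961  0.087     ] 0.035507103326810306 -7.8509148494330585
used [ 0.53375413 -0.24985558  0.096     ]
[-0.55157373  0.21048786  0.1707631   1.53107157  0.         -0.49921385]
[-0.55157373  0.2385497  -0.01192533  1.3203213   0.         -0.49921385]
err [8.67138470e-05 3.08105404e-04 5.91870635e-04]
[ 0.53367556 -0.24981914  0.14129817] [ 0.38216142  0.35948235 -0.61777502] 16.25
gap 0.02149522180481721 39.25324738025665 [ 0.53406103 -0.25006226  0.14208831]
gap 0.02162475244119877 [-0.2072479   0.33046428 -0.37932586]
gap 0.021462131776815135 [ 0.23036108  0.15593714 -1.10028852] 17.825
```

```bash
cat > slot.py <<'E'
from h import *
movel([.43,-.2,.28],speed=.25)
sy=np.radians(8.5);sx=np.array([np.cos(sy),np.sin(sy),0]);rot=downr(sy)
M=np.array([.5134,.2002,0])-.021*sx; print('mouth',M)
P=M-.09*sx
movep([*P[:2],.24],rot); movel([*P[:2],.14],speed=.15)
print(read_tool_pos()-[*P[:2],.14],read_finger_gap(),read_t(),read_wrist_force())
for n,(x0,y0) in(('top',(180,180)),('side',(210,215))):
    d=snap(n);F=d['frame'];c=F[y0:y0+60,x0:x0+70] if n=='top' else F[y0:y0+75,x0:x0+70]
    cv2.imwrite(f'pics/p_{n}.png',cv2.resize(cv2.cvtColor(c,cv2.COLOR_RGB2BGR),None,fx=5.5,fy=5.5,interpolation=cv2.INTER_CUBIC))
    np.savez(f'p_{n}.npz',**d)
a=cv2.imread('pics/p_top.png');b=cv2.imread('pics/p_side.png');o=np.zeros((b.shape[0],a.shape[1]+b.shape[1],3),np.uint8);o[:a.shape[0],:a.shape[1]]=a;o[:,a.shape[1]:]=b;cv2.imwrite('pics/p.png',o)
E
python3 slot.py
```

```text
mouth [0.49263067 0.197096   0.        ]
[ 0.00067636 -0.00010056  0.00085057] 0.021691236002918415 20.6917 [-0.36523142  0.7897358   0.47446107]
```

View pics/p.png

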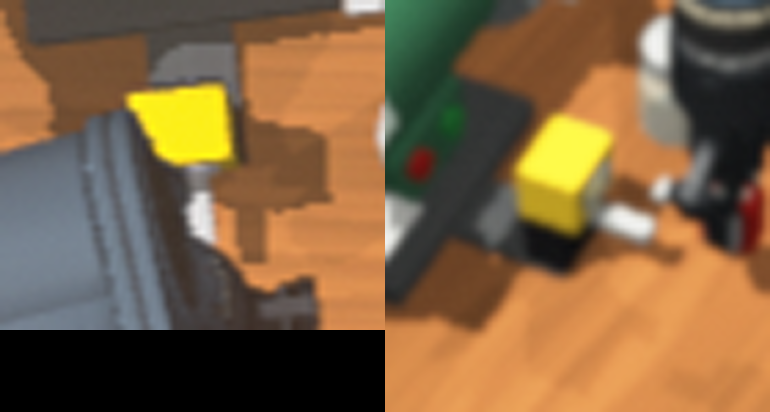

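The top crop shows the head and sill, with the arm hiding the key. The side crop shows the tongue tip at about image (258,249) pointing at the head, and the sill's free end at about (257,256).

```bash
cat > chk.py <<'E'
from h import *
def proj(d,p):
    E=np.array(d['extrinsics']);q=E[:3,:3]@p+E[:3,3];return np.array([d['fx']*q[0]/q[2]+d['cx'],d['fy']*q[1]/q[2]+d['cy']])
sy=np.radians(8.5);sx=np.array([np.cos(sy),np.sin(sy),0]);ys=np.array([-sx[1],sx[0],0])
M=np.array([.5134,.2002,0])-.021*sx; t=read_tool_pos()
D={n:dict(np.load(f'p_{n}.npz')) for n in('top','side')}
s=D['side'];x0,y0=210,215
o=lambda p:((proj(s,p)+.5-[x0,y0])*5.5+[385,0]).round(0)
tip=t+.05*sx;tip[2]=t[2]-.0571
print('tip (crop px)',o(tip),o(tip+.008*ys),o(tip-.008*ys),'root',o(tip-.032*sx))
print('sill end',o(M-.034*sx+.007*ys+.048*ez),o(M-.034*sx-.007*ys+.048*ez))
for xx in(0,.042):
  for yy in(-.025,.025): print('head',xx,yy,o(M+xx*sx+yy*ys+.09*ez))
# sill from the top image: bright, unsaturated, z~.048
d=D['top'];W=cloud(d);h=hsv(d);v,u=np.mgrid[0:420,0:560]
g=(u>205)&(u<226)&(v>205)&(v<230)&(h[...,1]<70)&(h[...,2]>130)
for b in blobs(g,8):
    yy,xx=np.nonzero(b[2]);Q=np.array([ray(d,a,c,.048)[:2] for a,c in zip(xx,yy)],np.float32)
    L=(Q-M[:2])@np.stack([sx[:2],ys[:2]],1);l=cv2.fitLine(Q,cv2.DIST_L2,0,.01,.01).ravel();
    print('sill',len(Q),'mean in slot frame',L.mean(0),L.min(0),L.max(0),'yaw',np.degrees(np.arctan(l[1]/l[0])))
# head top in the top image at rest (no arm): yaw by grinder's dark base front edge
d2=cv2.cvtColor(cv2.imread('pics/top0.png'),cv2.COLOR_BGR2RGB);hh=cv2.cvtColor(d2,cv2.COLOR_RGB2HSV)
g=(u>205)&(u<226)&(v>205)&(v<230)&(hh[...,1]<70)&(hh[...,2]>130)
for b in blobs(g,8):
    yy,xx=np.nonzero(b[2]);Q=np.array([ray(d,a,c,.048)[:2] for a,c in zip(xx,yy)],np.float32)
    L=(Q-M[:2])@np.stack([sx[:2],ys[:2]],1);l=cv2.fitLine(Q,cv2.DIST_L2,0,.01,.01).ravel();print('sill0',len(Q),L.mean(0),L.min(0),L.max(0),np.degrees(np.arctan(l[1]/l[0])))
yl=(abs(hh[...,0].astype(int)-28)<8)&(hh[...,1]>110)&(hh[...,2]>215)&(u>195)&(u<230)&(v>190)&(v<216)
yy,xx=np.nonzero(yl);Q=np.array([ray(d,a,c,.09)[:2] for a,c in zip(xx,yy)],np.float32);print('bright head',len(Q),Q.mean(0),cv2.minAreaRect(Q))
E
python3 chk.py
```

```text
tip (crop px) [652. 186.] [646. 195.] [658. 177.] root [700. 203.]
sill end [641. 231.] [651. 215.]
head 0 -0.025 [612. 132.]
head 0 0.025 [576. 188.]
head 0.042 -0.025 [551. 111.]
head 0.042 0.025 [514. 166.]
sill 42 mean in slot frame [-0.02232704  0.0003621 ] [-0.03892429 -0.00597812] [-0.00783425  0.00779217] yaw 6.00794
sill 8 mean in slot frame [-0.04307394  0.03339369] [-0.04940469  0.03150824] [-0.03393412  0.0348352 ] yaw 9.329442
sill0 69 [-0.01543095  0.0030703 ] [-0.03590739 -0.00597812] [0.00515655 0.02254126] 17.931091
bright head 231 [0.51322126 0.20249788] ((0.5133243799209595, 0.20225240290164948), (0.03922465816140175, 0.050781067460775375), 7.903223991394043)
```

```bash
cat > ins.py <<'E'
from h import *
sy=np.radians(8.2);sx=np.array([np.cos(sy),np.sin(sy),0]);ys=np.array([-sx[1],sx[0],0]);rot=downr(sy)
M=np.array([.5134,.2002,0])-.021*sx+.0006*ys
Pt=lambda s,y=0,z=.127: M+s*sx+y*ys+z*ez
movel(Pt(-.09),rot,speed=.08)
f0=np.mean([(wait(.03),read_wrist_force())[1] for _ in range(5)],0)
t=read_tool_pos();print('bias',f0,'zerr',t[2]-.127)
dz=.127-t[2]; y=0.
movel(Pt(-.058,0,.127+dz),speed=.08)
s=-.058
while s<-.008:
    s+=.003
    movel(Pt(s,y,.127+dz),speed=.03)
    f=read_wrist_force()-f0;F=np.array([f@sx,f@ys,f[2]]);q=read_tool_pos()-M
    print('s %.3f'%s,'at %.4f %.4f %.4f'%(q@sx,q@ys,q[2]),'F',F.round(1),'m',read_moment().round(2))
    if F[0]<-7: break
    if abs(F[1])>2.5: y+=np.sign(F[1])*.0006
    if abs(F[2])>3: dz+=np.sign(F[2])*.0004
print(read_t(),read_finger_gap())
E
python3 ins.py
```

```text
bias [-0.07710626 -0.18667374 -0.34632403] zerr 0.00020991063244368835
s -0.055 at -0.0552 0.0000 0.1268 F [-0.4  0.4 -0.1] m [0.01 0.02 0.04]
s -0.052 at -0.0519 0.0000 0.1269 F [-0.5  0.3  0.8] m [-0.03 -0.   -0.08]
s -0.049 at -0.0488 -0.0000 0.1268 F [-0.3 -0.2 -0.2] m [-0.09  0.01  0.06]
s -0.046 at -0.0458 -0.0000 0.1268 F [ 0.6 -0.2 -0.8] m [0.03 0.06 0.03]
s -0.043 at -0.0428 -0.0000 0.1268 F [ 0.5 -0.5 -1.2] m [ 0.03  0.03 -0.02]
s -0.040 at -0.0398 -0.0000 0.1268 F [-0.2  1.  -0.6] m [ 0.01  0.01 -0.01]
s -0.037 at -0.0368 0.0000 0.1268 F [-0.6  0.7  0.3] m [ 0.02  0.   -0.01]
s -0.034 at -0.0338 -0.0000 0.1268 F [ 0.  -1.  -0.6] m [-0.01 -0.01  0.02]
s -0.031 at -0.0308 0.0000 0.1268 F [ 0.6  0.1 -0.6] m [-0.06 -0.01  0.05]
s -0.028 at -0.0278 -0.0000 0.1268 F [ 0.4  0.4 -0.3] m [ 0.05  0.   -0.01]
s -0.025 at -0.0248 -0.0000 0.1268 F [ 0.5  0.3 -0.7] m [ 0.   -0.07 -0.05]
s -0.022 at -0.0218 -0.0000 0.1268 F [ 0.2  0.4 -0.8] m [-0.03  0.   -0.04]
s -0.019 at -0.0192 0.0000 0.1266 F [-0.8 -0.4 -1.1] m [-0.04  0.26  0.03]
s -0.016 at -0.0186 0.0000 0.1261 F [-7.2  0.4  3.2] m [-0.26  1.36  0.01]
25.325 0.02118362132079984
```

```bash
cat > rel.py <<'E'
from h import *
sy=np.radians(8.2);sx=np.array([np.cos(sy),np.sin(sy),0]);rot=downr(sy)
p=read_tool_pos()
movel(p-[0,0,0]+.0004*sx,speed=.02);print(read_wrist_force())
for k in range(5):
    p=p-[0,0,.0005];movel(p+.0004*sx,speed=.02);f=read_wrist_force();print(k,f.round(1),read_tool_pos()[2])
    if f[2]>4: break
set_gripper(.045);print(read_finger_gap(),read_wrist_force())
q=read_tool_pos()
movel(q+[0,0,.10],speed=.1); movel(q+[-.08,-.05,.2],speed=.25)
movep([.25,-.15,.42],downr(0)); print(read_t())
for n,(x0,y0) in(('top',(190,180)),('side',(210,215))):
    F=snap(n,'fin_'+n+'.png')['frame'][y0:y0+70,x0:x0+70]
    cv2.imwrite(f'pics/f_{n}.png',cv2.resize(cv2.cvtColor(F,cv2.COLOR_RGB2BGR),None,fx=5.5,fy=5.5,interpolation=cv2.INTER_CUBIC))
cv2.imwrite('pics/f.png',np.hstack([cv2.imread('pics/f_top.png'),cv2.imread('pics/f_side.png')]))
E
python3 rel.py
```

```text
[-3.58924233 -0.91657349 -1.24645084]
0 [-4.6 -0.5  0.7] 0.1253919996405011
1 [-6.  -1.   2.5] 0.12511853170789286
2 [-7.3 -0.9  4.5] 0.12510200976705918
0.04497648155812874 [-0.1263109   0.19788525  0.28593445]
29.8333
```

View pics/f.png

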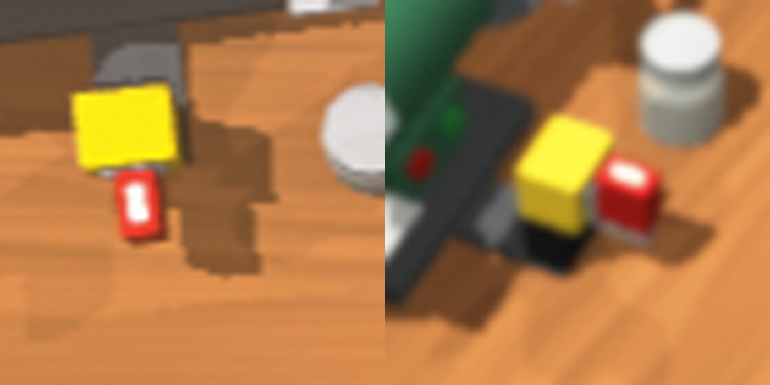

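View pics/fin_top.png

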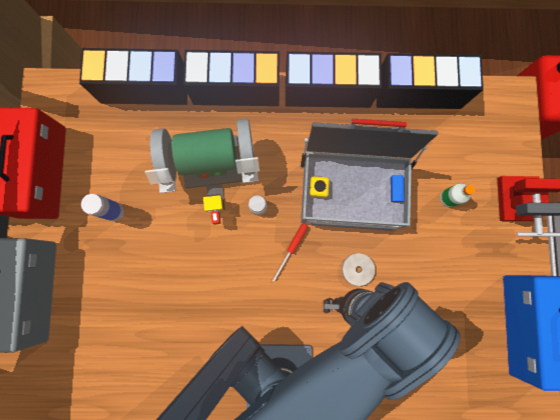

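The top view shows the key's red block at (215,217) tight against the switch head, sitting straight on the sill. The lid is still open with its bar at (378,123), and the other things have not moved.

```bash
python3 -c "
from station import *
print(job_done())"
```

```text
the job is handed in; nothing more can be done
None
```

The lid is standing open on its struts, the tongue key is in the switch slot up to its block and released, and nothing else was moved; I handed the job in at about 30 s.

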